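# Scrape the offcuts off the work stand into the catch tray

### The job

Clear the three wooden offcuts off the raised work stand: take the scraper block from its dock, push the offcuts along the deck with it, not with the gripper itself, so that all three drop into the steel catch tray at the other end, then put the scraper back upright inside its dock. Leave the file, the screwdriver and the sanding block round the stand where they lie.

Things in the scene. Friction and masses are not known exactly. Their poses are not given: they have to be found in the camera images.
- board_deck (a point): Centre of the top of the work stand's plywood deck (fixed, 86 mm above the bench). y runs along it: 340 mm long, open at both ends; x across: fences 14 mm high along both sides, inner faces at x = +-92 mm. Bearers below, 220 mm across x and 662 mm long, carry tray, deck and dock in one row: the tray at one end of the deck, the dock at the other; which end is which changes.
- tray_floor (a point): Centre of the inner floor (37 mm below the deck top) of the open steel catch tray, fixed 1 mm from one end of the deck, axes parallel to the deck's. Inside 200 mm along x, 150 mm along y. The end walls (towards and away from the deck) stand 31 mm over the floor, 6 mm below the deck top; the side walls 64.5 mm over the floor.
- dock_top (a point): Centre of the flat top of the shallow wooden dock (80 mm above the bench, 6 mm below the deck top), fixed 1 mm from the other end of the deck, axes parallel to the deck's. Inside 196 mm along x and 148 mm along y, with a rim 10 mm high and 6 mm thick all round.
- scraper_grip (a point): Grip point of the scraper block, standing in the dock at the start: pale wood body 160 mm long (x), 36 mm thick (y), 34 mm high, a steel strip on both faces; on top a dark wood grip rail 100 mm long (x), 22 mm thick (y), up to 76 mm above the underside. The point is in the rail's middle, 55 mm above the underside; z up. 0.15 to 0.28 kg; stands stably by itself.
- flat_offcut_center (a point): Plain wooden offcut, 42 x 85 x 18 mm (x, y, z), about 35 g, lying loose on the deck. Its origin is its centre, half-way up; x across it, y along it, z up.
- square_offcut_center (a point): Plain wooden offcut, 50 x 60 x 22 mm (x, y, z), about 35 g, lying loose on the deck. Its origin is its centre, half-way up; x across it, y along it, z up.
- stick_offcut_center (a point): Plain wooden offcut, 28 x 70 x 28 mm (x, y, z), about 30 g, lying loose on the deck. Its origin is its centre, half-way up; x across it, y along it, z up.
- file_center (a point): File with a plastic handle, 28 x 325 x 26 mm, lying on the bench in front of the work stand; a bystander. Origin at its centre.
- screwdriver_center (a point): Screwdriver, 25 x 195 x 24 mm, lying on the bench behind the work stand; a bystander. Origin at its centre.
- sanding_block_center (a point): Cork sanding block, 61 x 105 x 31 mm, lying on the bench to the right in front; a bystander. Origin at its centre.

How it is judged:
On the way, in this order (a step that is already met when the one before it is completed fails the run):
1. the scraper stands on (or just over) the deck while offcuts are still to be cleared (x of scraper_grip in the frame of board_deck between -0.06 and 0.06 m and y of scraper_grip in the frame of board_deck between -0.2 and 0.2 m and z of scraper_grip in the frame of board_deck below 0.07 m and not (x of flat_offcut_center in the frame of tray_floor between -0.1 and 0.1 m and y of flat_offcut_center in the frame of tray_floor between -0.073 and 0.073 m and z of each of flat_offcut_center, square_offcut_center, stick_offcut_center in the frame of tray_floor below 0.055 m and x of square_offcut_center in the frame of tray_floor between -0.1 and 0.1 m and y of square_offcut_center in the frame of tray_floor between -0.073 and 0.073 m and x of stick_offcut_center in the frame of tray_floor between -0.1 and 0.1 m and y of stick_offcut_center in the frame of tray_floor between -0.073 and 0.073 m)), for 0.1 s.
2. all three offcuts are down in the tray (x of flat_offcut_center in the frame of tray_floor between -0.1 and 0.1 m and y of flat_offcut_center in the frame of tray_floor between -0.073 and 0.073 m and z of each of flat_offcut_center, square_offcut_center, stick_offcut_center in the frame of tray_floor below 0.055 m and x of square_offcut_center in the frame of tray_floor between -0.1 and 0.1 m and y of square_offcut_center in the frame of tray_floor between -0.073 and 0.073 m and x of stick_offcut_center in the frame of tray_floor between -0.1 and 0.1 m and y of stick_offcut_center in the frame of tray_floor between -0.073 and 0.073 m), for 0.2 s.
At the end, for the whole second after the job is handed in: All three offcuts' centres are inside the tray (within 100 mm of its middle across, 73 mm along, under 55 mm above its floor); the scraper stands upright (0.08 rad) and flat on the dock inside the rim, within 30 mm of its middle across and 60 mm along (all of step 2 and x of scraper_grip in the frame of dock_top between -0.03 and 0.03 m and y of scraper_grip in the frame of dock_top between -0.06 and 0.06 m and z of scraper_grip in the frame of dock_top between 0.05 and 0.06 m and angle between scraper_grip's own z axis and vertical below 0.08 rad); the robot touches nothing.
It fails at once if the gripper or arm pushes or grips an offcut (over 1 N) (contact force between any of the fingers, the arm and flat_offcut above 1 N or contact force between any of the fingers, the arm and square_offcut above 1 N or contact force between any of the fingers, the arm and stick_offcut above 1 N).
It fails at once if a bystander is shifted by more than 20 mm (distance of any of file_center, screwdriver_center, sanding_block_center from where it was at the start of the episode above 0.02 m).
It also fails if it takes over 51 s, if anything falls off the work surface, if the arm or the gripper's body presses on something with over 40 N, if the wrist force passes 120 N, or if a joint passes its speed limit or range.

### The arm

A 6-joint arm with a two-finger parallel gripper is mounted at the origin on a cart in front of the work surface, level with it; the furniture and walls round the work are solid. World frame = base frame: x ahead of the robot, y to its left, z up, the work surface at z = 0. Lengths are in m, angles in rad, forces in N, time in s.
With the tool pointing down it reaches from about 0.3 to 0.95 m from the base axis. Payload 3.1 kg.
Tool frame: the origin (TCP) lies where the fingers leave the gripper's body, on its centre line; the fingertips stand 73 mm ahead of it and the grasp point (between the pads) lies 54 mm ahead of it; x points along the fingers, y is the direction in which the jaws open and shut, and the axes are right-handed (so a half turn about x gives the same grasp; the last joint's range is limited). The gripper opens to 85 mm and grips with 20 to 120 N. Pads are 22 mm wide; open, the fingers measure 114 mm over their backs; the gripper's body (76 mm by 85 mm) begins 54 mm behind the grasp point. The pads swing forward as they close: fully open they stand 13 mm farther back than shut.
Start: joints at [1.191, 0.308, 1.634, -0, 1.2, -0.07], TCP at [0.191, 0.595, 0.304] pointing down, gripper open.
Joint ranges: [-3.06, 3.06], [-0.79, 1.96], [0.05, 2.63], [-1.19, 4.34], [0.05, 2.64], [-2.94, 2.94]. Speed limits (rad/s): [2.79, 2.79, 3.14, 3.14, 3.14, 3.14].

### API

Orientations are given as [roll, pitch, yaw] about the fixed x, y, z axes, in that order (R = Rz(yaw) Ry(pitch) Rx(roll)).
In Python, from station import env, read_camera gives the robot as it stands.
- The arm moves only by the shell command python3 -m jog 'ROWS'. ROWS is JSON, one flat list of numbers, 7 for each row, row after row: the gripper's target within -1 to 1 (shut at 1, half-way at 0, fully open at -1), then the shift along the tool's x, y, z in mm, then the turn, a rotation vector about the tool's x, y, z in rad. In form: [claw, x, y, z, rx, ry, rz, claw, x, y, z, rx, ry, rz, ...]. A call has 1 to 12 rows; each row shifts and turns the commanded pose from where the row before left it, along the tool's axes as they then stand; what a row does not reach is not made up. A row lasts 1/12 s, in which the tool goes at most 41.7 mm and 7.16 degrees, less where a joint would pass 70% of its speed; a pose out of reach is approached as far as the arm can. A call with a gripper value outside its range is refused whole. The fingers move at their own pace and stop on an object; the grip force is fixed at half the most. Time passes only in rows, so rows that do not move let the fingers close. It gives the time, the measured TCP pose, the force and the opening at its end, in the units of the state.
- env.observe(): the state, without advancing time (a new reading comes with each control period).
- read_camera(name): name is "scene" or "top"; returns a dict with "color" (420x560x3 uint8, red, green, blue), "depth" (420x560 float32, m along the optical axis (not along the pixel's ray), 0 where there is no reading), "fovy" (degrees; the focal length in pixels is half the picture's height over the tangent of half this angle, whatever the lens; pixels are square), "cx", "cy" (the principal point, pixels), "rvec" (rotation vector, rad) and "tvec" (3), from world to camera coordinates, as OpenCV has them. Camera axes: x right, y down, z forward; pixel columns grow to the right and rows downward; lengths in m; the calibration is good to about 2 mm. A picture is of the moment at which its call begins.
- env.hand_in(): hands the job in, once; it reports no verdict.
The state is a dict: "time_s": time; "joint_positions": joint angles; "joint_velocities": joint speeds; "effort": joint torques, N m; "position": TCP position; "tcp_rot": TCP orientation; "ft_force": force on the tool from outside, world axes, zero at the start; "wrist_torque": the same for the moment, N m; "finger_gap": opening from 0.0 (shut) to 1.0 (fully open).
Only numpy, scipy, OpenCV 4.12 (cv2) and the standard library are available. Lean on these libraries where they do the work, as an engineer would, in place of code of your own. Each camera call takes 0.05 s, during which the arm holds its last target.

## Working session

There is one attempt and no reset: what is moved stays moved. The work goes in short steps, Python scripts to look and compute and a shell command to move; the robot and the scene stay as the last step left them, time stands still between calls to the robot, and variables do not carry over. Pictures are saved under pics/ and viewed, and the job is handed in when it is done.

```bash
ls; mkdir -p pics; cat > h.py <<'E'
import numpy as np, cv2
from station import env, read_camera
def cam(n):
    c=read_camera(n); R,_=cv2.Rodrigues(np.array(c["rvec"],float)); c["R"]=R; c["t"]=np.array(c["tvec"],float).ravel()
    c["f"]=210/np.tan(np.radians(c["fovy"])/2); return c
def cloud(c):
    v,u=np.mgrid[0:420,0:560]; d=c["depth"]
    P=np.stack([(u-c["cx"])/c["f"]*d,(v-c["cy"])/c["f"]*d,d],-1)
    W=(P-c["t"])@c["R"]; W[d==0]=np.nan; return W
def save(c,name,crop=None):
    im=c["color"][:,:,::-1]
    if crop: x0,y0,x1,y1=crop; im=im[y0:y1,x0:x1]
    s=min(800/im.shape[1],600/im.shape[0]); cv2.imwrite("pics/"+name,cv2.resize(im,None,fx=s,fy=s,interpolation=cv2.INTER_CUBIC))
E
python3 - <<'E'
from h import *
import pickle
for n in("scene","top"):
    c=cam(n); save(c,n+"1.png"); pickle.dump(c,open(n+"1.pkl","wb")); print(n,c["fovy"],c["cx"],c["cy"],-c["R"].T@c["t"],(c["depth"]==0).mean())
print(env.observe())
E
```

```text
pics
scene 43.831095005932845 279.21503861683624 201.3106110520234 [-0.19095952 -0.94917802  1.00913557] 0.004090136054421769
top 45.38551582763077 277.14457975647764 213.72786873705323 [ 0.43775948 -0.01443836  1.48957651] 0.003937074829931973
{'time_s': 0.1, 'joint_positions': array([ 1.19130537e+00,  3.08917986e-01,  1.63506574e+00,  5.92832669e-06,
        1.19972023e+00, -6.97388448e-02]), 'joint_velocities': array([-9.28496806e-05, -1.39772014e-03, -2.75041191e-03,  5.30885265e-04,
       -5.68478927e-05,  1.38539138e-03]), 'effort': array([-5.14328258e-04, -4.16402006e+01, -2.77641875e+01, -1.73934409e-04,
        4.02205231e-03,  9.41459689e-06]), 'position': array([0.19033855, 0.59468029, 0.30275864]), 'tcp_rot': array([-1.6431498 ,  1.56868501, -1.95290407]), 'ft_force': array([0.11585259, 0.00936894, 0.4087073 ]), 'wrist_torque': array([ 0.05112957, -0.01240018,  0.02565651]), 'finger_gap': 0.9990664691920802}
```

View pics/top1.png

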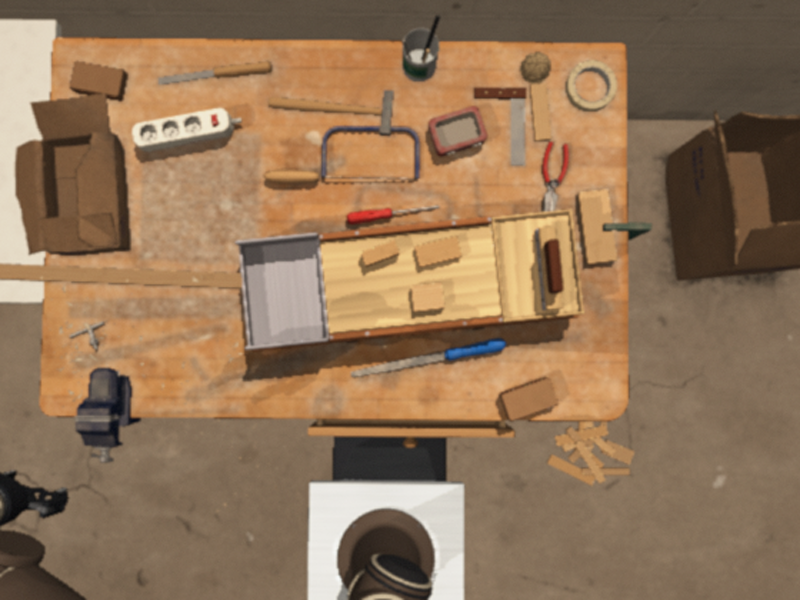

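View pics/scene1.png

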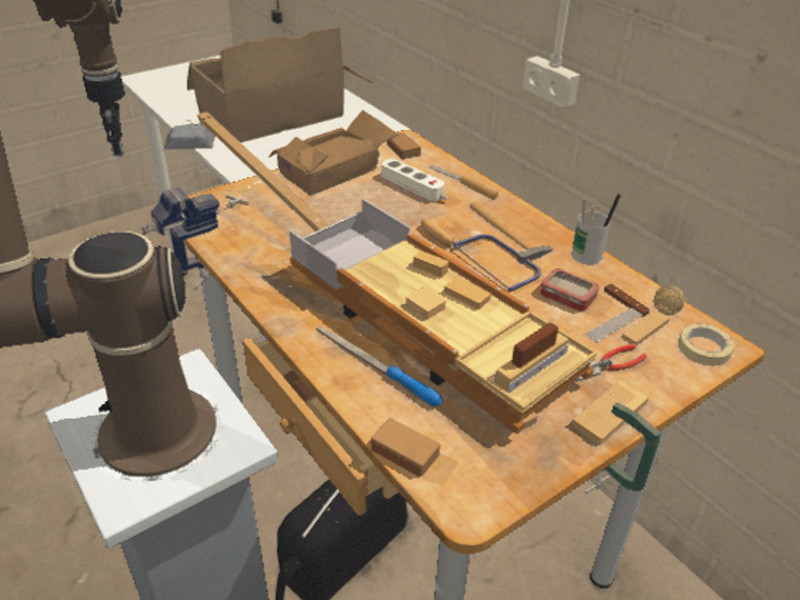

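Top view (800-px picture): the tray is at the left (240–325, 240–345), which is +y. The deck is in the middle and the dock at the right, with the scraper rail at (552,265). Stick offcut at (380,254), flat at (438,250), square at (427,298). The file, screwdriver and sanding block lie clear of the stand. Next I'll measure.

```bash
python3 - <<'E'
from h import *
import pickle
c=pickle.load(open("top1.pkl","rb")); W=cloud(c)
v,u=np.mgrid[0:420,0:560]
box=(u>165)&(u<412)&(v>140)&(v<250)
h=W[...,2]
def rect(m,name,minA=20):
    n,l,s,ce=cv2.connectedComponentsWithStats(m.astype(np.uint8))
    for i in range(1,n):
        if s[i,4]<minA: continue
        P=W[l==i]; r=cv2.minAreaRect((P[:,:2]*1000).astype(np.float32))
        print(name,s[i,4],"c(mm)",np.round(r[0],1),"size",np.round(r[1],1),"ang",round(r[2],1),"z",np.round(np.percentile(P[:,2],[5,50,95])*1000,1),"px",np.round(ce[i]))
rect(box&(h>.135)&(h<.19),"rail")
rect(box&(h>.108)&(h<.135),"body")
rect(box&(h>.0985)&(h<.135)&(u>230)&(u<345)&(v>160)&(v<222),"offcuts")
rect(box&(h>.082)&(h<.0885),"deck",200)
rect(box&(h>.076)&(h<.082),"docktop",200)
rect(box&(h>.04)&(h<.055),"tray",200)
E
python3 - <<'E'
import sys; sys.path.insert(0,'.')
import os; os.chdir('.')
from h import *
import pickle
c=pickle.load(open("top1.pkl","rb")); save(c,"top1c.png",(160,135,420,255))
E
```

```text
rail 347 c(mm) [ 583.8 -315. ] size [100.1  23.8] ang 6.1 z [141.6 153.6 158.1] px [388. 186.]
body 371 c(mm) [ 583.8 -314.6] size [160.   33.2] ang 5.2 z [108.6 113.1 127.9] px [384. 188.]
body 128 c(mm) [636.5 213.6] size [  7.7 155.7] ang 6.4 z [108.6 111.5 116.2] px [194. 166.]
body 252 c(mm) [610.1  14.5] size [28.6 69.2] ang 21.2 z [108.9 112.9 117.6] px [266. 176.]
body 59 c(mm) [530.4 -90.9] size [48.7 25.4] ang 45.7 z [108.2 109.3 111.6] px [304. 205.]
body 136 c(mm) [432.9 192.4] size [  6.9 156.9] ang 6.5 z [108.7 111.9 116. ] px [200. 240.]
offcuts 55 c(mm) [648.1  65.2] size [11.6 73.2] ang 6.5 z [ 98.9 100.5 104. ] px [248. 163.]
offcuts 436 c(mm) [614.9 -98.1] size [42.1 84.9] ang 14.6 z [ 99.2 103.1 107.5] px [307. 175.]
offcuts 270 c(mm) [610.2  14.1] size [28.6 69.9] ang 21.3 z [107.4 112.7 117.5] px [266. 176.]
offcuts 396 c(mm) [525.9 -78.2] size [50.2 60.1] ang 7.7 z [102.8 106.7 111.1] px [299. 207.]
deck 4864 c(mm) [564.7 -47.3] size [183.1 355.9] ang 6.4 z [82.4 85.1 88. ] px [287. 196.]
docktop 1862 c(mm) [ 591.8 -295.7] size [196.4 148.1] ang 6.7 z [76.4 79.  81.6] px [373. 185.]
tray 3497 c(mm) [536.1 206.8] size [199.2 149.2] ang 6.5 z [42.7 47.7 52.6] px [199. 204.]
```

View pics/top1c.png

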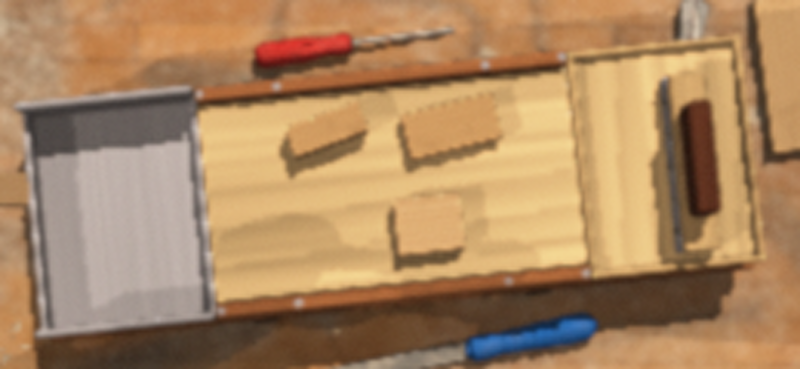

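```bash
cat >> h.py <<'E'
from scipy.spatial.transform import Rotation as Ro
YAW=np.radians(6.4)
X=np.array([np.cos(YAW),np.sin(YAW),0]);Y=np.array([-np.sin(YAW),np.cos(YAW),0]);Z=np.array([0,0,1.])
D=np.array([.5645,-.0465,.086]); DOCK=D-.251*Y
def st():
    o=env.observe(); R=Ro.from_euler('xyz',o['tcp_rot']); return o,R
def rep():
    o,R=st(); p=o['position']; M=R.as_matrix()
    q=[(p-D)@X*1e3,(p-D)@Y*1e3,p[2]*1e3]
    print("t",o['time_s'],"pos",np.round(p*1e3,1),"deckframe",np.round(q,1),"gap",round(o['finger_gap'],3),"F",np.round(o['ft_force'],1),"j",np.round(o['joint_positions'],2))
    print("tool axes in deck frame\n",np.round(np.array([X,Y,Z])@M,3))
def plan(target,sy=1):
    "target TCP in world; tool x down, y=sy*Y"
    o,R=st(); T=np.column_stack([-Z,sy*Y,np.cross(-Z,sy*Y)])
    rv=(R.inv()*Ro.from_matrix(T)).as_rotvec(); d=(np.array(target)-o['position'])*1e3
    print("rot(tool)",np.round(rv,4),"shift if before turn",np.round(R.inv().apply(d),1),"after turn",np.round(T.T@d,1))
E
python3 - <<'E'
from h import *
rep()
S=np.array([.5838,-.315,0])
for sy in(1,-1): plan(S+[0,0,.30],sy)
print([(np.round((np.array(p)/1e3-D[:2])@X[:2]*1e3),np.round((np.array(p)/1e3-D[:2])@Y[:2]*1e3)) for p in[(610,14),(614.9,-98.1),(525.9,-78.2),(583.8,-315),(536,207)]])
E
```

```text
t 0.1 pos [190.3 594.7 302.8] deckframe [-300.4  678.9  302.8] gap 0.999 F [0.1 0.  0.4] j [ 1.19  0.31  1.64  0.    1.2  -0.07]
tool axes in deck frame
 [[-0.001  0.409  0.912]
 [-0.002  0.912 -0.409]
 [-1.    -0.002 -0.   ]]
rot(tool) [-0.4215 -0.0006  0.002 ] shift if before turn [   4.2 -746.4  652. ] after turn [   2.8 -947.9  289.6]
rot(tool) [2.7201e+00 2.8000e-03 8.0000e-04] shift if before turn [   4.2 -746.4  652. ] after turn [   2.8  947.9 -289.6]
[(np.float64(52.0), np.float64(55.0)), (np.float64(44.0), np.float64(-57.0)), (np.float64(-42.0), np.float64(-27.0)), (np.float64(-11.0), np.float64(-269.0)), (np.float64(-0.0), np.float64(255.0))]
```

```bash
python3 -m jog '[-1,0,0,0,-0.1055,0,0,-1,0,0,0,-0.1055,0,0,-1,0,0,0,-0.1055,0,0,-1,0,0,0,-0.105,0,0.002,-1,0,-38,11.6,0,0,0,-1,0,-38,11.6,0,0,0,-1,0,-38,11.6,0,0,0,-1,0,-38,11.6,0,0,0,-1,0,-38,11.6,0,0,0,-1,0,-38,11.6,0,0,0,-1,0,-38,11.6,0,0,0,-1,0,-38,11.6,0,0,0]'
python3 -c "
from h import *
rep();plan([.5838,-.315,.30])"
```

```text
time_s: 1.1
position: [0.3166, 0.3015, 0.3029]
tcp_rot: [1.736, 1.569, 1.848]
ft_force: [1.0, -0.3, 0.0]
finger_gap: 0.999
t 1.1 pos [316.6 301.5 302.9] deckframe [-207.5  373.5  302.9] gap 0.999 F [ 1.  -0.3  0. ] j [ 0.66 -0.06  2.05  0.    1.15 -1.02]
tool axes in deck frame
 [[-0.    -0.001  1.   ]
 [ 0.002  1.     0.001]
 [-1.     0.002 -0.   ]]
rot(tool) [ 0.0007 -0.0003 -0.0016] shift if before turn [   1.8 -642.6  196.3] after turn [   2.9 -642.5  196.8]
```

```bash
python3 -m jog '[-1,0,-38,11.6,0,0,0,-1,0,-38,11.6,0,0,0,-1,0,-38,11.6,0,0,0,-1,0,-38,11.6,0,0,0,-1,0,-38,11.6,0,0,0,-1,0,-38,11.6,0,0,0,-1,0,-38,11.6,0,0,0,-1,0,-38,11.6,0,0,0,-1,0,-38,11.6,0,0,0,-1,0,-38,11.6,0,0,0,-1,0,-38,11.6,0,0,0,-1,0,-38,11.6,0,0,0]'
python3 -m jog '[-1,0,-38,11.6,0,0,0,-1,0,-38,11.6,0,0,0,-1,0,-38,11.6,0,0,0,-1,0,-35,11.6,0,0,0,-1,0,-17,4,0,0,0,-1,0,0,0,0,0,0]'
python3 -c "
from h import *
c=cam('top');save(c,'t2.png',(300,110,440,215))
rep();plan([.5838,-.315,.194])"
```

```text
time_s: 2.1
position: [0.5059, -0.1362, 0.302]
tcp_rot: [1.743, 1.568, 1.854]
ft_force: [0.8, 1.4, -0.1]
finger_gap: 1.0
time_s: 2.6
position: [0.575, -0.2975, 0.3012]
tcp_rot: [0.841, 1.57, 0.949]
ft_force: [0.9, -0.0, 1.3]
finger_gap: 0.998
t 2.65 pos [ 574.3 -295.2  301. ] deckframe [ -18.  -248.3  301. ] gap 1.0 F [-0.4  0.  -0.7] j [-0.54  0.35  1.58  0.    1.21 -2.22]
tool axes in deck frame
 [[-0.001  0.003  1.   ]
 [ 0.003  1.    -0.003]
 [-1.     0.003 -0.001]]
rot(tool) [-0.0026 -0.001  -0.0029] shift if before turn [106.9 -21.    7.4] after turn [107.  -20.7   7.2]
```

View pics/t2.png

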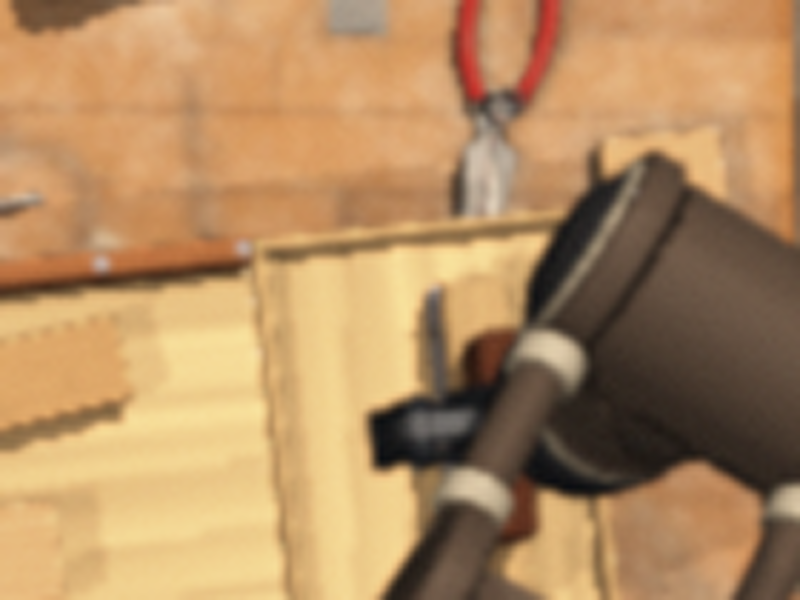

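The gripper hangs over the scraper, about 20 mm to the deck side of the rail. I'll correct that and descend.

```bash
python3 -m jog '[-1,0,-21,7,-0.0026,-0.001,-0.003,-1,0,0,0,0,0,0,-1,35,0,0,0,0,0,-1,35,0,0,0,0,0,-1,25,0,0,0,0,0,-1,13,0,0,0,0,0,-1,0,0,0,0,0,0,-1,0,0,0,0,0,0]'
python3 -c "
from h import *
rep();plan([.5838,-.315,.193])"
```

```text
time_s: 3.32
position: [0.5836, -0.3126, 0.1939]
tcp_rot: [0.266, 1.571, 0.381]
ft_force: [0.3, -0.9, 1.2]
finger_gap: 1.001
t 3.3167 pos [ 583.6 -312.6  193.9] deckframe [ -10.6 -266.6  193.9] gap 1.001 F [ 0.3 -0.9  1.2] j [-0.56  0.49  1.62  0.    1.03 -2.24]
tool axes in deck frame
 [[ 0.    -0.003  1.   ]
 [ 0.     1.     0.003]
 [-1.     0.     0.   ]]
rot(tool) [ 0.0034  0.0002 -0.    ] shift if before turn [ 0.9 -2.4 -0.1] after turn [ 0.9 -2.4 -0.1]
```

```bash
python3 -m jog '[-1,1,-2.4,0,0.0034,0,0,1,0,0,0,0,0,0,1,0,0,0,0,0,0,1,0,0,0,0,0,0,1,0,0,0,0,0,0,1,0,0,0,0,0,0,1,0,0,0,0,0,0,1,0,0,0,0,0,0,1,0,0,0,0,0,0,1,0,0,0,0,0,0]'
python3 -c "
from h import *
rep()"
```

```text
time_s: 4.15
position: [0.5842, -0.316, 0.1934]
tcp_rot: [-0.654, 1.569, -0.543]
ft_force: [-0.2, 0.6, 2.9]
finger_gap: 0.248
t 4.15 pos [ 584.2 -316.   193.4] deckframe [ -10.5 -270.1  193.4] gap 0.248 F [-0.2  0.6  2.9] j [-0.56  0.49  1.61  0.    1.03 -2.24]
tool axes in deck frame
 [[ 0.001  0.001  1.   ]
 [-0.001  1.    -0.001]
 [-1.    -0.001  0.001]]
```

Gripped: gap 0.248 is about 21 mm. Now lift, check the hold, and carry it over the deck entry.

```bash
python3 -m jog '[1,-15,0,0,0,0,0,1,-15,0,0,0,0,0,1,-5,0,4,0,0,0,1,0,22,6.5,0,0,0,1,0,36,0,0,0,0,1,0,36,0,0,0,0,1,0,25,0,0,0,0,1,0,11,0,0,0,0,1,0,0,0,0,0,0,1,0,0,0,0,0,0]'
python3 -c "
from h import *
rep()
for n in('scene','top'):
    c=cam(n); save(c,n+'3.png')
W=cloud(c)
"
```

```text
time_s: 4.98
position: [0.5805, -0.1858, 0.2276]
tcp_rot: [-1.067, 1.568, -0.954]
ft_force: [-0.7, -1.1, -1.0]
finger_gap: 0.247
t 4.9833 pos [ 580.5 -185.8  227.6] deckframe [   0.3 -140.2  227.6] gap 0.247 F [-0.7 -1.1 -1. ] j [-0.38  0.36  1.73 -0.    1.05 -2.06]
tool axes in deck frame
 [[ 0.001 -0.001  1.   ]
 [-0.002  1.     0.001]
 [-1.    -0.002  0.001]]
```

View pics/scene3.png

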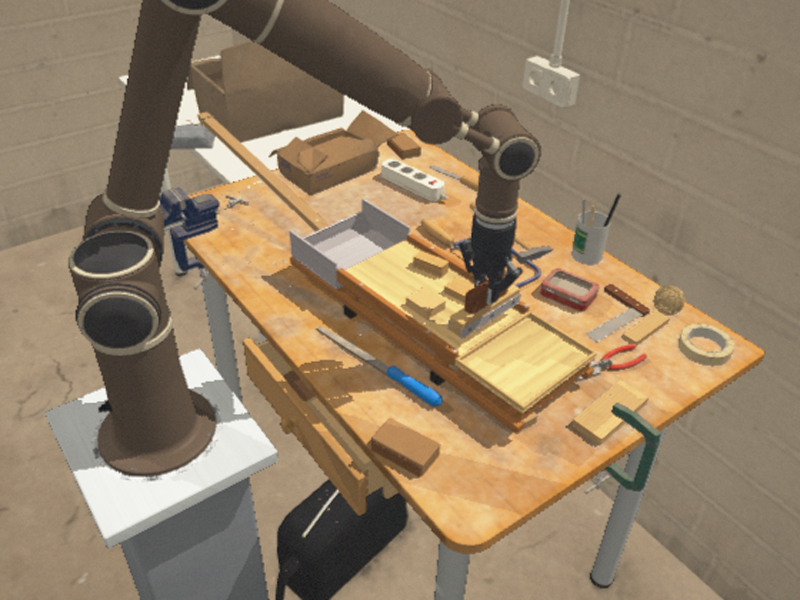

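View pics/top3.png

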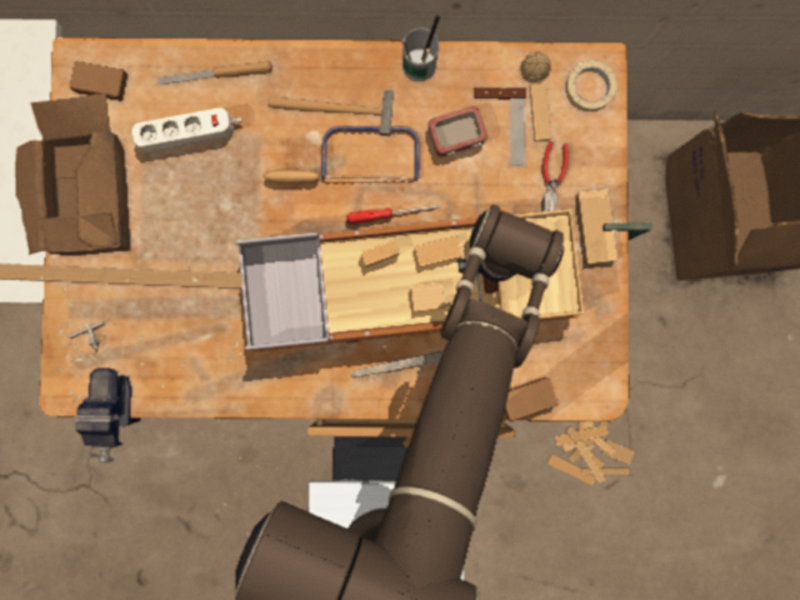

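The scraper is held level over the dock end of the deck, at (490,310) in the scene view. The dock is empty and the offcuts haven't moved. Next I'll lower it with a force check and look at the fence clearance.

```bash
python3 -m jog '[1,13,0,0,0,0,0,1,8,0,0,0,0,0,1,4,0,0,0,0,0,1,0,0,0,0,0,0,1,0,0,0,0,0,0]'
python3 -c "
from h import *
rep()
c=cam('scene'); save(c,'s4.png',(270,150,430,270))
W=cloud(c); v,u=np.mgrid[0:420,0:560]
q=np.stack([(W-D)@X*1e3,(W-D)@Y*1e3,W[...,2]*1e3],-1)
m=(abs(q[...,0])<95)&(q[...,1]>-165)&(q[...,1]<-115)&(q[...,2]>93)&(q[...,2]<124)
p=q[m]; b=p[p[:,1]<-155]; print(len(p),p.min(0),p.max(0))
m=(abs(q[...,0])<95)&(q[...,1]>-170)&(q[...,1]<-110)&(q[...,2]>116.)&(q[...,2]<126)
p=q[m]; print(len(p),p.min(0),p.max(0),np.median(p,0)); print(np.polyfit(p[:,0],p[:,2],1))
"
```

```text
time_s: 5.5
position: [0.5796, -0.1859, 0.2018]
tcp_rot: [-2.974, 1.57, -2.864]
ft_force: [-0.7, -0.2, -2.4]
finger_gap: 0.251
t 5.5 pos [ 579.6 -185.9  201.8] deckframe [  -0.5 -140.3  201.8] gap 0.251 F [-0.7 -0.2 -2.4] j [-0.38  0.39  1.75 -0.    1.   -2.06]
tool axes in deck frame
 [[-0.001  0.001  1.   ]
 [-0.     1.    -0.001]
 [-1.    -0.    -0.001]]
599 [ -94.78541047 -163.6988369    93.09733976] [  94.77576953 -117.49558678  123.95926829]
276 [ -80.30684685 -160.65561791  116.0962783 ] [  85.24976743 -125.86229692  125.96414253] [ -40.56396905 -151.22613146  121.58947258]
[1.64650713e-04 1.21395804e+02]
```

View pics/s4.png

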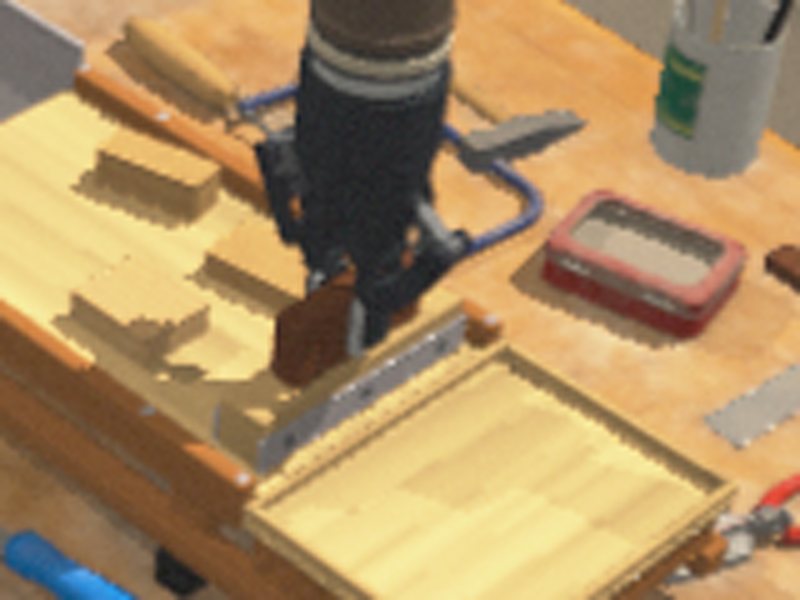

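The steel-faced body sits flush between the fences. Its top is at about 121.5 mm, so it clears the deck by about 1.5 mm. Now the first push.

```bash
python3 -m jog '[1,0,7,0,0,0,0,1,0,10,0,0,0,0,1,0,12,0,0,0,0,1,0,12,0,0,0,0,1,0,12,0,0,0,0,1,0,12,0,0,0,0,1,0,12,0,0,0,0,1,0,12,0,0,0,0,1,0,12,0,0,0,0,1,0,12,0,0,0,0,1,0,12,0,0,0,0,1,0,10,0,0,0,0]'
python3 -c "
from h import *
rep()
c=cam('scene'); save(c,'s5.png',(200,130,400,280))
c=cam('top'); save(c,'t5.png',(160,135,420,255))
"
```

```text
time_s: 6.55
position: [0.5651, -0.0502, 0.2028]
tcp_rot: [-0.704, 1.569, -0.593]
ft_force: [0.5, -1.8, -0.8]
finger_gap: 0.25
t 6.55 pos [565.1 -50.2 202.8] deckframe [ 1.000e-01 -3.700e+00  2.028e+02] gap 0.25 F [ 0.5 -1.8 -0.8] j [-0.17  0.32  1.85 -0.    0.98 -1.85]
tool axes in deck frame
 [[ 0.001  0.     1.   ]
 [-0.001  1.    -0.   ]
 [-1.    -0.001  0.001]]
```

View pics/s5.png

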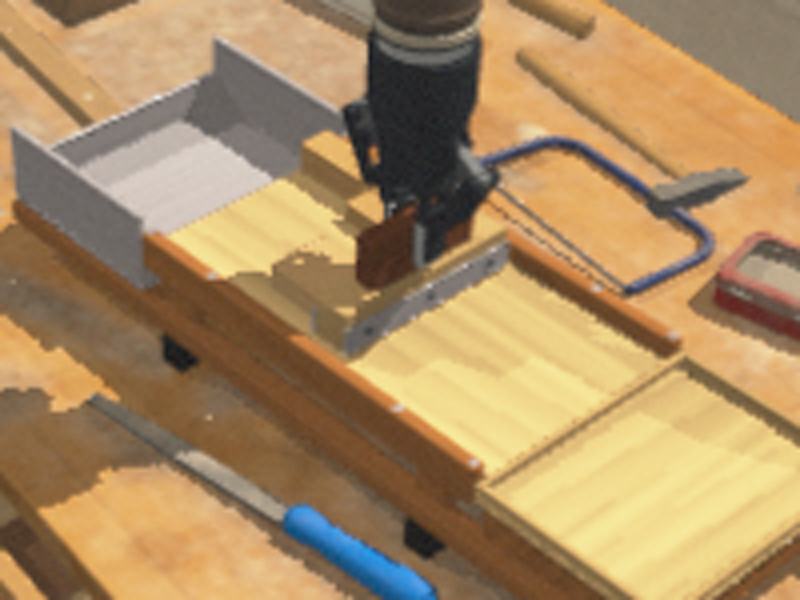

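View pics/t5.png

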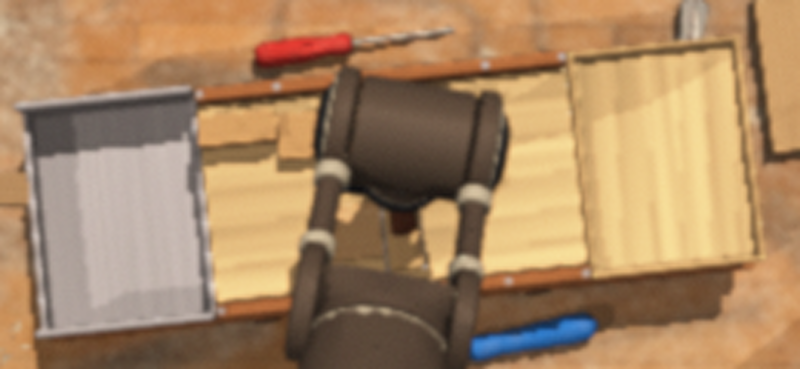

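The stick is lined up along the fence with its end at the tray edge (200,130). The flat is behind it, and the square sits flat against the scraper. I'll continue more slowly.

```bash
python3 -m jog '[1,0.8,6,0,0,0,0,1,0,6,0,0,0,0,1,0,6,0,0,0,0,1,0,6,0,0,0,0,1,0,6,0,0,0,0,1,0,6,0,0,0,0,1,0,6,0,0,0,0,1,0,6,0,0,0,0,1,0,6,0,0,0,0,1,0,0,0,0,0,0]'
python3 -c "
from h import *
rep()
c=cam('scene'); save(c,'s6.png',(200,130,400,280))
"
```

```text
time_s: 7.48
position: [0.559, 0.0035, 0.2018]
tcp_rot: [-0.179, 1.57, -0.067]
ft_force: [0.2, 0.2, -1.8]
finger_gap: 0.25
t 7.4833 pos [559.    3.5 201.8] deckframe [1.000e-01 5.030e+01 2.018e+02] gap 0.25 F [ 0.2  0.2 -1.8] j [-0.07  0.3   1.87  0.    0.97 -1.75]
tool axes in deck frame
 [[ 0.001 -0.     1.   ]
 [-0.     1.     0.   ]
 [-1.    -0.     0.001]]
```

View pics/s6.png

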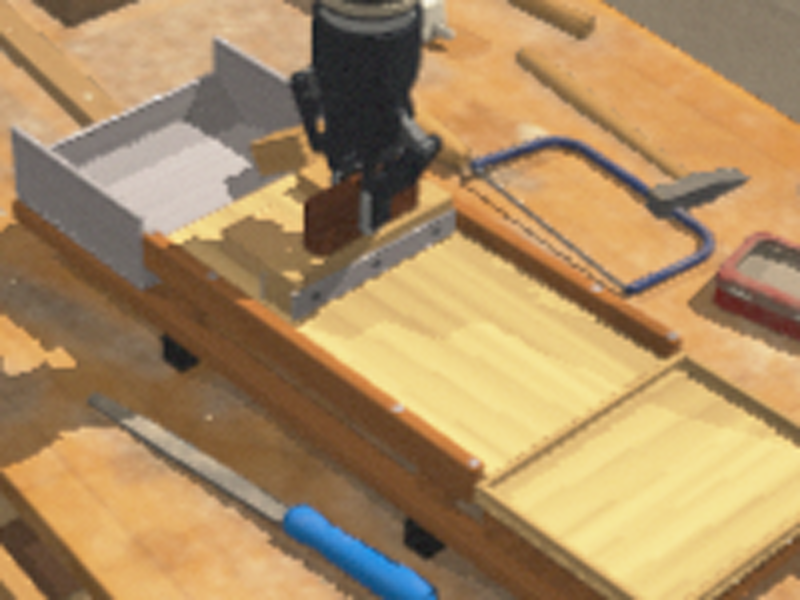

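The stick has tipped over the edge, nose down at (275,150). I'll keep pushing.

```bash
python3 -m jog '[1,0,6,0,0,0,0,1,0,6,0,0,0,0,1,0,6,0,0,0,0,1,0,6,0,0,0,0,1,0,6,0,0,0,0,1,0,6,0,0,0,0,1,0,6,0,0,0,0,1,0,0,0,0,0,0]'
python3 -c "
from h import *
rep()
c=cam('scene'); save(c,'s7.png',(200,130,400,280))
c=cam('top'); save(c,'t7.png',(150,135,350,265))
"
```

```text
time_s: 8.2
position: [0.5544, 0.0452, 0.2018]
tcp_rot: [-0.223, 1.57, -0.111]
ft_force: [-0.3, 0.0, -1.9]
finger_gap: 0.25
t 8.2 pos [554.4  45.2 201.8] deckframe [2.000e-01 9.230e+01 2.018e+02] gap 0.25 F [-0.3  0.  -1.9] j [ 0.    0.3   1.88 -0.    0.97 -1.68]
tool axes in deck frame
 [[ 0.001 -0.     1.   ]
 [-0.     1.     0.   ]
 [-1.    -0.     0.001]]
```

View pics/s7.png

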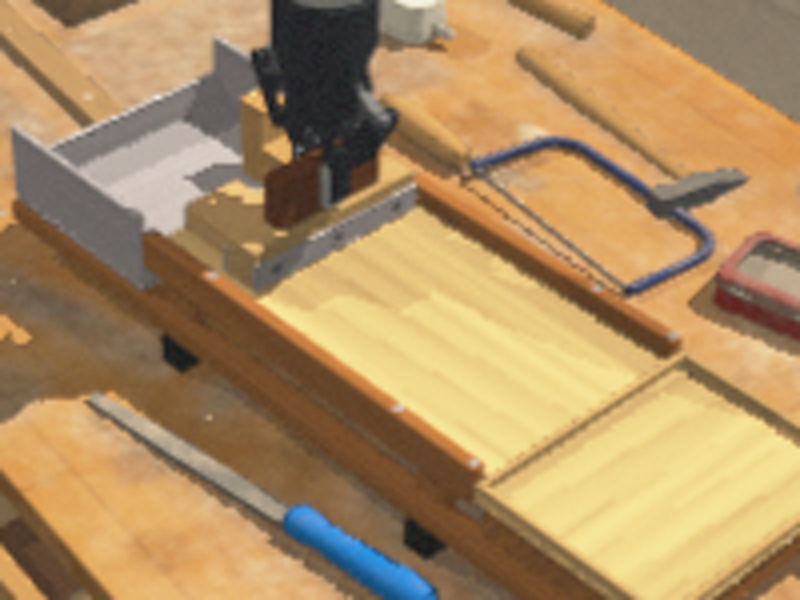

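View pics/t7.png

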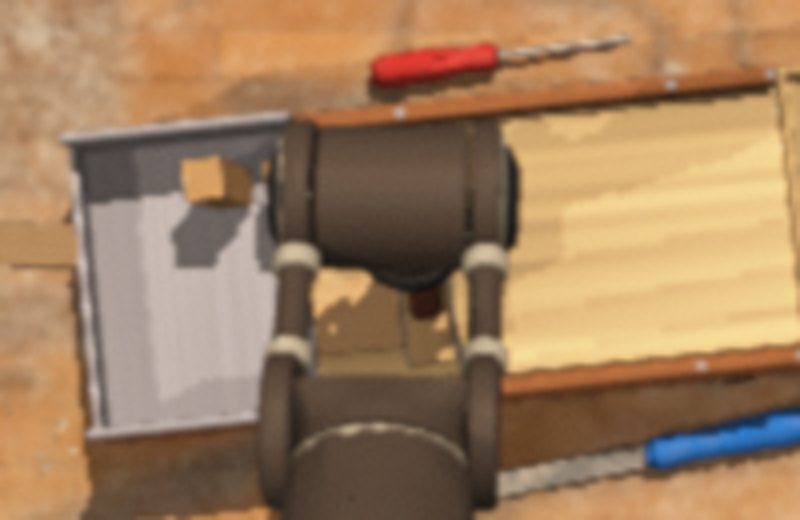

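The stick now stands on end in the tray, at (215,180) in the top crop. The flat will knock it over away from the deck. I'll go slowly, then look.

```bash
python3 -m jog '[1,0,4,0,0,0,0,1,0,4,0,0,0,0,1,0,4,0,0,0,0,1,0,4,0,0,0,0,1,0,0,0,0,0,0,1,0,0,0,0,0,0]'
python3 -c "
from h import *
rep()
c=cam('scene'); save(c,'s8.png',(200,130,320,220))
c=cam('top'); save(c,'t8.png',(150,135,290,240))
"
```

```text
time_s: 8.8
position: [0.5528, 0.0601, 0.2018]
tcp_rot: [-0.719, 1.569, -0.608]
ft_force: [0.2, 0.3, -1.8]
finger_gap: 0.251
t 8.8 pos [552.8  60.1 201.8] deckframe [2.000e-01 1.073e+02 2.018e+02] gap 0.251 F [ 0.2  0.3 -1.8] j [ 0.03  0.3   1.88 -0.    0.97 -1.65]
tool axes in deck frame
 [[ 0.001  0.     1.   ]
 [-0.001  1.    -0.   ]
 [-1.    -0.001  0.001]]
```

View pics/s8.png

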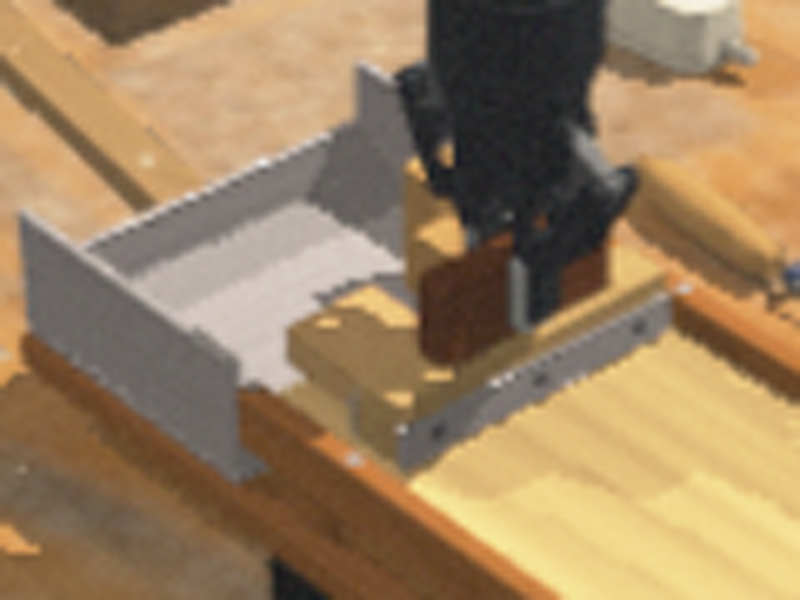

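View pics/t8.png

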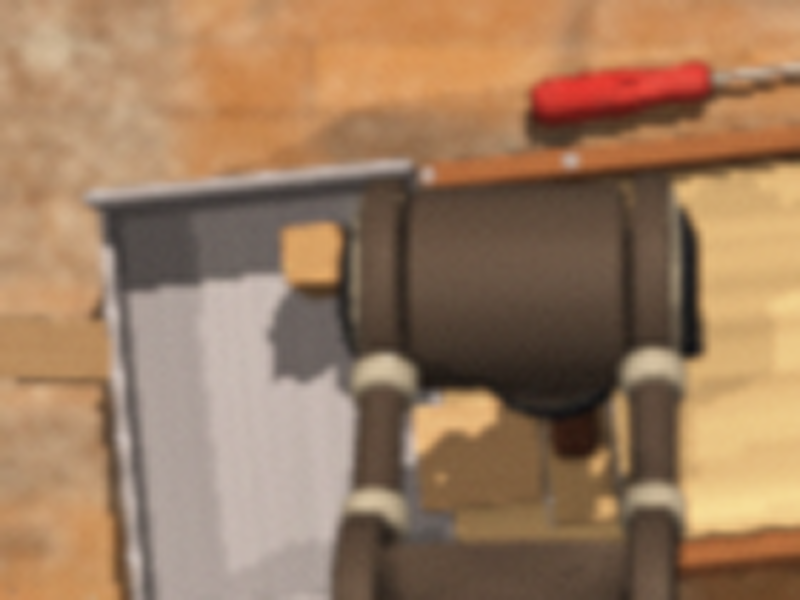

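The stick is still standing and the flat bears against its side. The square overhangs the edge. I'll carry on in small steps.

```bash
python3 -m jog '[1,0,5,0,0,0,0,1,0,5,0,0,0,0,1,0,5,0,0,0,0,1,0,5,0,0,0,0,1,0,0,0,0,0,0,1,0,0,0,0,0,0]'
python3 -c "
from h import *
rep()
c=cam('scene'); save(c,'s9.png',(200,130,320,220))
c=cam('top'); save(c,'t9.png',(150,135,290,240))
"
```

```text
time_s: 9.4
position: [0.5505, 0.0802, 0.2018]
tcp_rot: [-0.675, 1.569, -0.564]
ft_force: [0.3, -0.2, -1.3]
finger_gap: 0.249
t 9.4 pos [550.5  80.2 201.8] deckframe [2.000e-01 1.275e+02 2.018e+02] gap 0.249 F [ 0.3 -0.2 -1.3] j [ 0.07  0.3   1.88 -0.    0.97 -1.62]
tool axes in deck frame
 [[ 0.001 -0.     1.   ]
 [-0.001  1.     0.   ]
 [-1.    -0.001  0.001]]
```

View pics/s9.png

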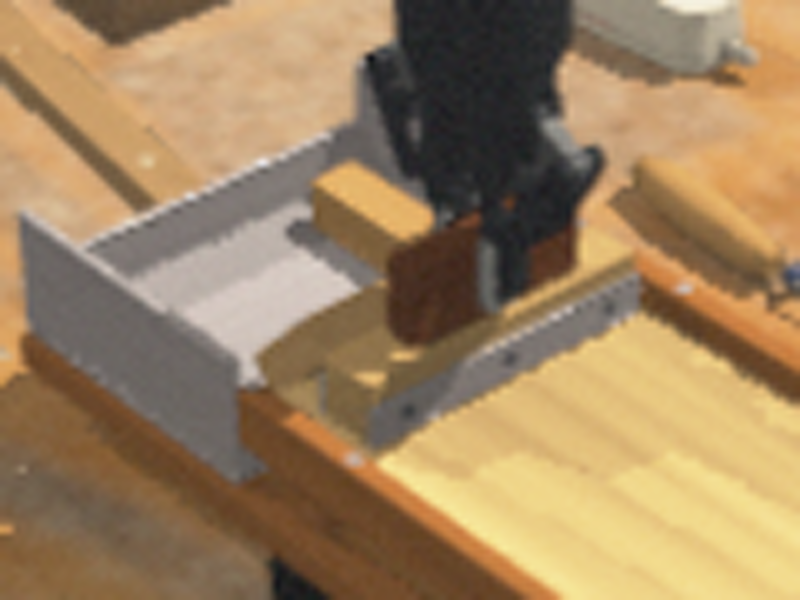

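View pics/t9.png

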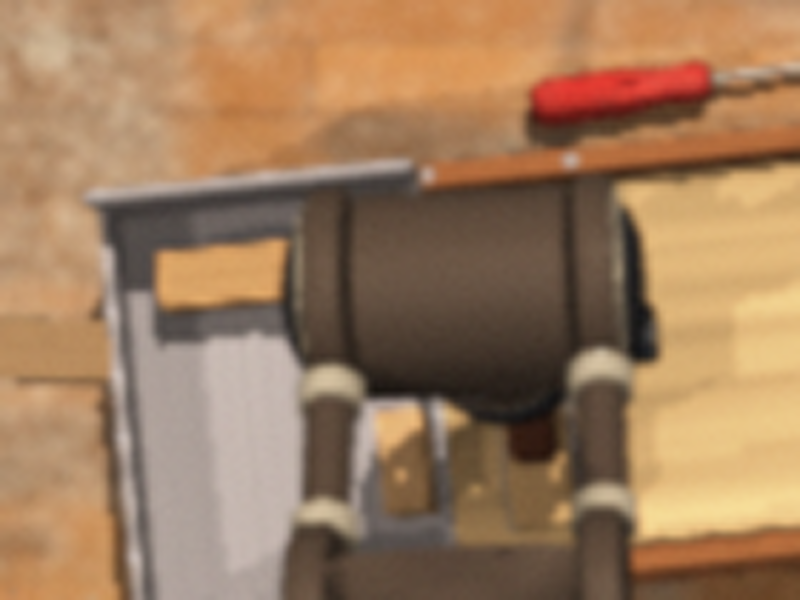

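The stick has toppled and lies flat at (220,275). The square has dropped and stands on edge by the near wall at (405,460). The flat is hidden behind the scraper, so I'll push on past the edge.

```bash
python3 -m jog '[1,0,5,0,0,0,0,1,0,5,0,0,0,0,1,0,5,0,0,0,0,1,0,5,0,0,0,0,1,0,5,0,0,0,0,1,0,5,0,0,0,0,1,0,5,0,0,0,0,1,0,0,0,0,0,0,1,0,0,0,0,0,0]'
python3 -c "
from h import *
rep()
c=cam('scene'); save(c,'s10.png',(200,130,320,220))
c=cam('top'); save(c,'t10.png',(150,135,290,240))
"
```

```text
time_s: 10.25
position: [0.5466, 0.1149, 0.2017]
tcp_rot: [-0.775, 1.57, -0.663]
ft_force: [-0.4, 0.0, -2.0]
finger_gap: 0.251
t 10.25 pos [546.6 114.9 201.7] deckframe [2.000e-01 1.624e+02 2.017e+02] gap 0.251 F [-0.4  0.  -2. ] j [ 0.13  0.3   1.87 -0.    0.97 -1.55]
tool axes in deck frame
 [[ 0.001 -0.     1.   ]
 [-0.001  1.     0.   ]
 [-1.    -0.001  0.001]]
```

View pics/s10.png

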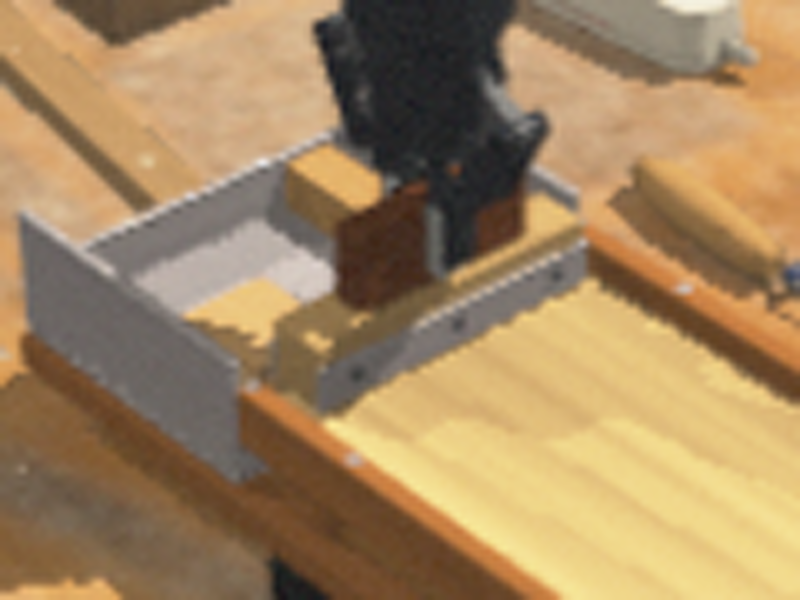

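View pics/t10.png

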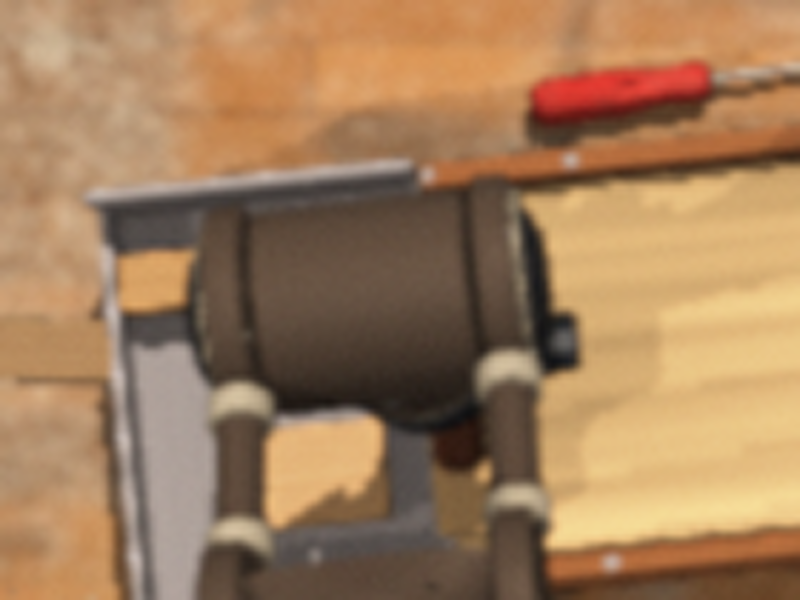

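The square lies flat in the tray and the stick is against the far wall. I'll back off to see the flat.

```bash
python3 -m jog '[1,0,-12,0,0,0,0,1,0,-25,0,0,0,0,1,0,-35,0,0,0,0,1,0,-35,0,0,0,0,1,0,-35,0,0,0,0,1,0,-30,0,0,0,0,1,0,-15,0,0,0,0,1,0,0,0,0,0,0]' || python3 -m jog '[1,0,-12,0,0,0,0,1,0,-25,0,0,0,0,1,0,-35,0,0,0,0,1,0,-35,0,0,0,0,1,0,-35,0,0,0,0,1,0,-30,0,0,0,0,1,0,-15,0,0,0,0,1,0,0,0,0,0,0,0]'
python3 -c "
from h import *
import pickle
rep()
c=cam('scene'); save(c,'s11.png',(200,130,320,220))
c=cam('top'); save(c,'t11.png',(150,135,290,240)); pickle.dump(c,open('top11.pkl','wb'))
"
```

```text
time_s: 11.02
position: [0.5678, -0.076, 0.2023]
tcp_rot: [-0.968, 1.567, -0.861]
ft_force: [-0.3, 1.8, -2.6]
finger_gap: 0.252
t 11.0167 pos [567.8 -76.  202.3] deckframe [  0.  -29.7 202.3] gap 0.252 F [-0.3  1.8 -2.6] j [-0.21  0.33  1.84 -0.    0.98 -1.88]
tool axes in deck frame
 [[ 0.002  0.005  1.   ]
 [-0.003  1.    -0.005]
 [-1.    -0.003  0.002]]
```

View pics/s11.png

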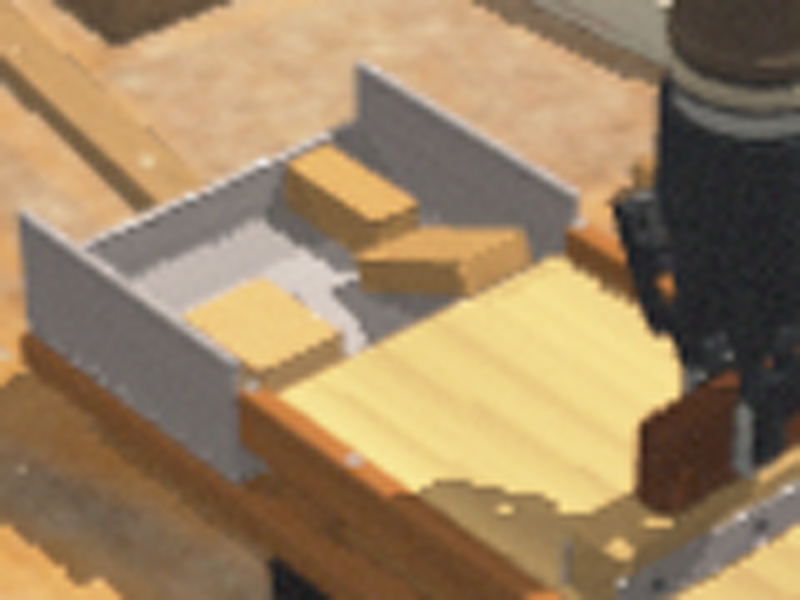

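View pics/t11.png

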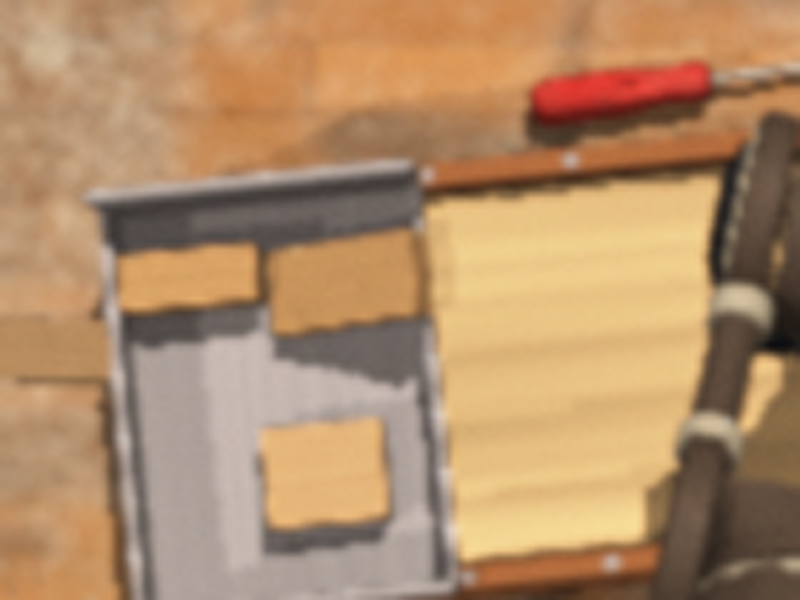

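All three offcuts are in the tray. The stick is flat against the far wall, the square is flat, and the flat leans on the near wall with its centre well inside. Now I'll return the scraper to the middle of the dock.

```bash
python3 -m jog '[1,-15,-15,0,0,0,0,1,-13,-30,0,0,0,0,1,0,-35,0,0,0,0,1,0,-35,0,0,0,0,1,0,-35,0,0,0,0,1,0,-35,0,0,0,0,1,0,-25,0,0,0,0,1,0,-10,0,0,0,0,1,0,0,0,0,0,0,1,0,0,0,0,0,0]'
python3 -c "
from h import *
rep(); plan(np.r_[(DOCK)[:2],.194])
c=cam('scene'); save(c,'s12.png',(270,150,430,270))
"
```

```text
time_s: 11.95
position: [0.5915, -0.2888, 0.2296]
tcp_rot: [1.415, 1.57, 1.526]
ft_force: [-0.1, 0.1, -2.7]
finger_gap: 0.247
t 11.95 pos [ 591.5 -288.8  229.6] deckframe [-2.000e-01 -2.438e+02  2.296e+02] gap 0.247 F [-0.1  0.1 -2.7] j [-0.52  0.44  1.61  0.    1.09 -2.2 ]
tool axes in deck frame
 [[ 0.     0.001  1.   ]
 [ 0.001  1.    -0.001]
 [-1.     0.001  0.   ]]
rot(tool) [-0.0009  0.0002 -0.0011] shift if before turn [35.6 -7.2  0.2] after turn [35.6 -7.2  0.2]
```

View pics/s12.png

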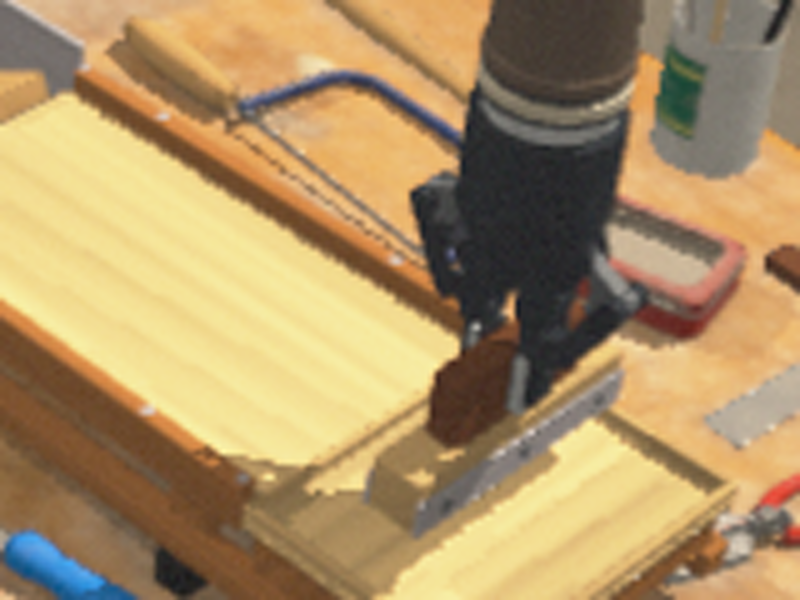

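The scraper hangs level over the dock. I'll lower it to the grasp height and watch the force before releasing.

```bash
python3 -m jog '[1,10,-7,0,0,0,0,1,12,0,0,0,0,0,1,8,0,0,0,0,0,1,4,0,0,0,0,0,1,1.5,0,0,0,0,0,1,0,0,0,0,0,0,1,0,0,0,0,0,0]'
python3 -c "
from h import *
rep()"
```

```text
time_s: 12.58
position: [0.5926, -0.2967, 0.1942]
tcp_rot: [-0.727, 1.569, -0.616]
ft_force: [0.3, 0.6, -1.3]
finger_gap: 0.249
t 12.5833 pos [ 592.6 -296.7  194.2] deckframe [   0.  -251.8  194.2] gap 0.249 F [ 0.3  0.6 -1.3] j [-0.53  0.49  1.62 -0.    1.03 -2.21]
tool axes in deck frame
 [[ 0.001  0.001  1.   ]
 [-0.001  1.    -0.001]
 [-1.    -0.001  0.001]]
```

```bash
python3 -m jog '[1,0.7,0,0,0,0,0,1,0,0,0,0,0,0,-1,0,0,0,0,0,0,-1,0,0,0,0,0,0,-1,0,0,0,0,0,0,-1,0,0,0,0,0,0,-1,0,0,0,0,0,0,-1,0,0,0,0,0,0,-1,0,0,0,0,0,0,-1,0,0,0,0,0,0,-1,0,0,0,0,0,0]'
python3 -c "
from h import *
rep()"
```

```text
time_s: 13.5
position: [0.5926, -0.297, 0.194]
tcp_rot: [-0.748, 1.569, -0.637]
ft_force: [-0.0, -1.2, -1.0]
finger_gap: 1.0
t 13.5 pos [ 592.6 -297.   194. ] deckframe [  -0.  -252.1  194. ] gap 1.0 F [-0.  -1.2 -1. ] j [-0.53  0.49  1.62 -0.    1.03 -2.21]
tool axes in deck frame
 [[ 0.001  0.001  1.   ]
 [-0.001  1.    -0.001]
 [-1.    -0.001  0.001]]
```

Released. Retreat straight up, then aside so the cameras can see.

```bash
python3 -m jog '[-1,-10,0,0,0,0,0,-1,-25,0,0,0,0,0,-1,-35,0,0,0,0,0,-1,-35,0,0,0,0,0,-1,-10,0,-20,0,0,0,-1,0,0,-35,0,0,0,-1,0,20,-35,0,0,0,-1,0,30,-30,0,0,0,-1,0,30,-20,0,0,0,-1,0,30,-5,0,0,0,-1,0,15,0,0,0,0,-1,0,0,0,0,0,0]'
python3 - <<'E'
from h import *
rep()
c=cam('scene'); save(c,'s13.png')
c=cam('top'); save(c,'t13.png'); W=cloud(c)
q=np.stack([(W-D)@X*1e3,(W-D)@Y*1e3,W[...,2]*1e3],-1)
def rect(m,n,a=15):
    k,l,s,ce=cv2.connectedComponentsWithStats(m.astype(np.uint8))
    for i in range(1,k):
        if s[i,4]<a: continue
        p=q[l==i]; r=cv2.minAreaRect(p[:,:2].astype(np.float32)); print(n,s[i,4],np.round(r[0],1),np.round(r[1],1),round(r[2],1),np.round(np.percentile(p[:,2],[5,50,95]),1))
x,y,z=q[...,0],q[...,1],q[...,2]
rect((abs(x)<95)&(y<-180)&(y>-322)&(z>135)&(z<175),"rail")
rect((abs(x)<95)&(y<-180)&(y>-322)&(z>108)&(z<135),"body")
rect((abs(x)<94)&(y>182)&(y<320)&(z>58)&(z<130),"tray")
E
```

```text
time_s: 14.5
position: [0.4339, -0.1867, 0.3094]
tcp_rot: [-0.017, 1.569, 0.096]
ft_force: [-0.5, 0.6, -0.3]
finger_gap: 0.999
t 14.5 pos [ 433.9 -186.7  309.4] deckframe [-145.5 -124.8  309.4] gap 0.999 F [-0.5  0.6 -0.3] j [-0.5   0.    1.98  0.    1.16 -2.18]
tool axes in deck frame
 [[ 0.002 -0.001  1.   ]
 [-0.     1.     0.001]
 [-1.    -0.     0.002]]
rail 348 [  -0.4 -252.9] [101.   23.4] 0.4 [140.3 153.6 158.4]
body 356 [  -0.8 -252.5] [ 32.4 159.5] 89.9 [109.2 113.  128.2]
tray 609 [ 52.4 250.7] [138.6  45.6] 86.2 [65.3 77.4 96.3]
tray 385 [-41.1 234.5] [61.1 50. ] 89.5 [64.4 69.7 74.7]
```

View pics/s13.png

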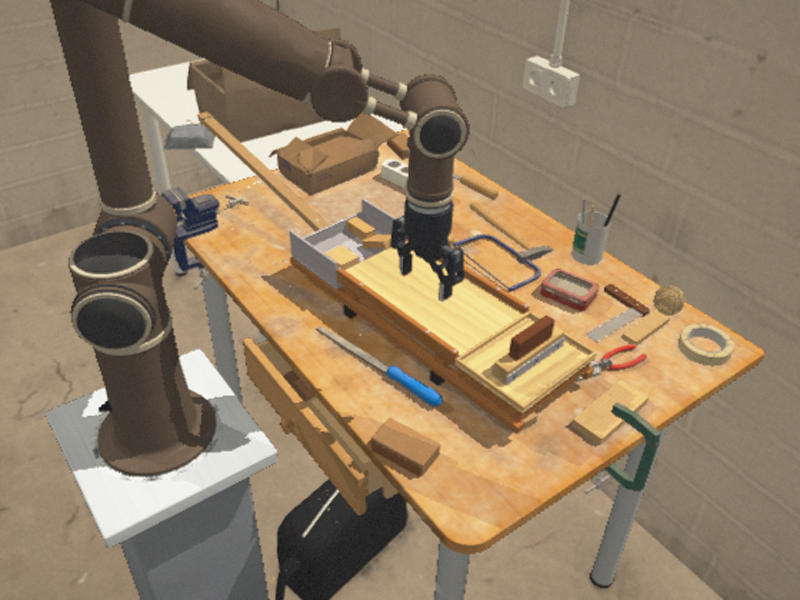

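View pics/t13.png

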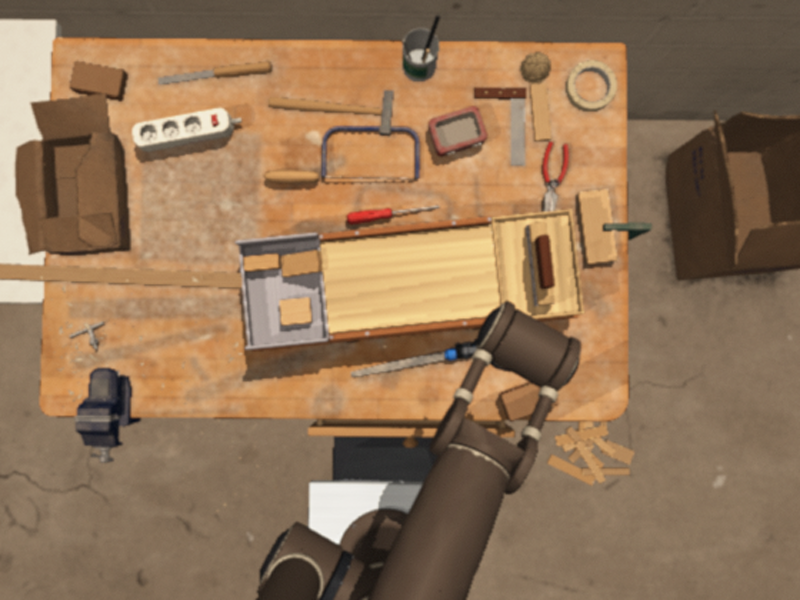

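The final view shows the three offcuts in the tray and the scraper upright in the dock, about 1 mm off centre across and 2 mm along. The bystanders are unmoved and the arm is clear, so I'll hand in.

```bash
python3 -c "
from h import *
print(env.hand_in())"
```

```text
the job is handed in; nothing more can be done
None
```

I pushed all three offcuts off the deck into the tray with the scraper, put the scraper back in its dock, and handed the job in at about 14.6 s of the 51 s allowed. `env.hand_in()` gave no verdict, so the results below are from my own last checks.

- **Offcuts:** all three are in the tray. The stick lies flat at the far wall and the square lies flat. The flat offcut leans on the near wall, with its centre well inside the limits.
- **Scraper:** it stands flat and upright in the dock, about 1 mm off centre across and 2 mm along, with its height reading the same as at the start.
- **Bystanders and contact:** the file, screwdriver and sanding block look unmoved, judged by eye and with the arm partly over the file and sanding block in the last top view. The arm stood clear of everything at hand-in, with the gripper open.
- **Not directly checked:** contact force between the fingers and the offcuts can't be read directly. The wrist force stayed under about 3 N at every reading, and in every picture the fingers were above the offcuts.

No check failed. The one unexpected thing was that the stick stood on end in the tray for a moment, until the push knocked it flat.

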